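# Tip the wash-up board in the print studio: rollers off, printing blocks kept

## Task

Lift the hinged plywood board by its red bar until both black rollers roll off into the felt-lined trough while both printing blocks stay on the board; do not touch the rollers with the robot. Then let the board back down flat and put both printing blocks lying flat in the aluminium tray, leaving the marble slab, the ink tin and the baren where they are.

Things in the scene. Friction and masses are not known exactly. Their poses are not given: they have to be found in the camera images.
- station: Wooden stand fixed to the table, carrying the hinged board and, beyond it, the catch trough. Origin at table level under the centre of the level board; +x points from the bar over the board to the trough, z up, y along the hinge. With everything it spans x -155 to +228 mm and y -205 to +205 mm about the origin.
- board (a joint): Tilt of the board in rad: 0 = level (resting on its stop), grows as the red bar is lifted, stop at 0.5. No spring or catch: the board (0.6 kg) falls back level by its own weight, slightly damped, when released. Rollers start to roll between about 0.09 and 0.14 rad and run off within a second or two at 0.2 to 0.25; the blocks do not slide below about 0.38 rad; lifting it takes about 5 N at the bar.
- board_top (a point): Centre of the board's upper face, 80 mm above the table when level; axes turn with the board (x down the slope to the trough, z out of the face). The board is plain plywood without rims, 200 mm (x) by 380 mm (y) by 12 mm thick.
- board_bar (a point): Middle of the red lifting bar: a round bar of 16 mm diameter, 190 mm long along y, fixed to the board 47 mm before its near edge by two flat arms 160 mm apart; 76 mm above the table when level, free air beneath and around it between the arms (29 mm or more between bar and any other part, except the arms). It lies 247 mm from the hinge and may be pinched from above with the fingers closing along the station's x; it can turn in the grip.
- board_hinge (a point): Middle of the hinge axis, which runs along the station's y at the height of the board's upper face, at the board's far edge next to the trough. When the board tilts, the bar rises and swings towards +x on a 247 mm arc about this axis.
- trough (a point): Centre of the felt floor of the catch trough, 29 mm above the table; inside 112 mm (x) by 394 mm (y), side walls reach 85 mm and the far wall 62 mm above the table; its near wall, right under the board's far edge, is 65 mm high. Axes as the station's.
- roller1: Black rubber roller with steel end faces, 38 mm diameter, 64 mm long (68 with its end hubs), 120 g, lying loose on the board with its axis roughly along the board's y. Origin at its centre; its own y is the axis; x and z turn as it rolls.
- roller2: Second roller, the same as roller1.
- block1: Printing block of wood with a blue carved face upward, 50 mm (x) by 64 mm (y) by 24 mm thick, 60 g, lying flat on the board. Origin at the centre of its underside, z up.
- block2: Printing block with a rust-red carved face upward, otherwise the same as block1.
- tray: Flat open aluminium tray fixed on the table beside the station (left or right), outside 260 mm (x) by 190 mm (y), walls 6 mm thick and 26 mm high, floor about 6 mm thick. Origin at the centre of its underside. Both blocks fit side by side, for instance 60 mm either side of the centre along x.
- slab: Bystander: white marble inking slab, 240 by 170 by 18 mm, on the other side of the station. Origin at the centre of its underside.
- ink_tin: Bystander: round ink tin, 76 mm diameter, 75 mm high, standing. Origin at the centre of its underside.
- baren: Bystander: round black rubbing pad with a wooden grip, 100 mm diameter, 29 mm high. Origin at the centre of its underside.

How it is judged:
By the outcome, as a careful person would: the job done as asked, in the order asked, and still so for the second after the job is handed in, with the robot touching nothing.
It also fails if it takes over 69 s, if anything falls off the work surface, if the arm or the gripper's body presses on something with over 40 N, if the wrist force passes 120 N, or if a joint passes its speed limit or range.

## Robot

A 6-joint arm with a two-finger parallel gripper is mounted at the origin on the work surface. World frame = base frame: x ahead of the robot, y to its left, z up, the work surface at z = 0. Lengths are in m, angles in rad, forces in N, time in s.
With the tool pointing down it reaches from about 0.35 to 0.95 m from the base axis. Payload 17.4 kg.
Tool frame: the origin (TCP) lies between the finger pads; the fingertips stand env.tips_ahead ahead of it and the grasp point (between the pads) lies 6 mm ahead of it (env.tips_ahead is the distance from the TCP to the fingertips, in m); z points along the fingers, y is the direction in which the jaws open and shut (so a half turn about z gives the same grasp; the last joint's range is limited). The gripper opens to 93 mm and grips with 3 to 60 N. Pads are 15 mm wide; open, the fingers measure 128 mm over their backs; the gripper's body (75 mm by 188 mm) begins 65 mm behind the grasp point.
Start: joints at [-1.277, 0.116, 1.442, -0, 1.584, -0.038], TCP at [0.22, -0.638, 0.244] pointing down, gripper open.
Joint ranges: [-2.83, 2.83], [-0.83, 2.19], [0.07, 2.5], [-1.14, 4.28], [0.01, 3], [-2.97, 2.97]. Speed limits (rad/s): [1.89, 1.89, 2.22, 3.14, 3.14, 3.14].

## Interface

Orientations are given as a unit quaternion [w, x, y, z].
In Python, from rig import env, cams gives the robot as it stands. The module is installed in compiled form; this text tells all that it offers.
- The arm moves only by the tool jog_arm, never from a script. Its argument "rows" is a list of rows, each a list of 4 numbers: the shift along the tool's x, y, z in m, then the turn about the tool's z in rad. A call has 1 to 10 rows; each row is the pose to reach, as a shift and turn from the pose commanded when the call began, along the tool's axes at that moment; what a row does not reach only later rows make up. A row lasts 1/8 s, in which the tool goes at most 62.5 mm and 10.7 degrees, less where a joint would pass 70% of its speed; a pose out of reach is approached as far as the arm can. A call with a gripper value outside its range is refused whole. "grip" is the gripper's target within -1 to 1 (fully open at 1, half-way at 0, shut at -1), set as the call begins (left out, the last holds). The fingers move at their own pace and stop on an object; "squeeze" is the grip in N (left out, the last holds). Time passes only in rows, so rows that repeat a pose let the fingers close. It gives the time, the measured TCP pose, the force and the opening at its end, in the units of the state.
- env.get_obs(): the state, without advancing time (a new reading comes with each control period).
- cams.read_camera(name): name is "scene" or "top"; returns a dict with "pixels" (420x560x3 uint8, red, green, blue), "fx", "fy", "cx", "cy" (pixels), "xyz" and "rotation" of the camera in the world. Camera axes: x right, y up, looking along -z (the intrinsics and any distortion apply to the point x, -y, -z); pixel columns grow to the right and rows downward; lengths in m; the calibration is good to about 2 mm. A picture is of the moment at which its call begins. There is no depth.
- env.hand_in(): hands the job in, once; it reports no verdict.
The state is a dict: "clock": time; "joint_pos": joint angles; "qd": joint speeds; "joint_efforts": joint torques, N m; "tool_pos": TCP position; "tcp_rot": TCP orientation; "contact_force": force on the tool from outside, world axes, zero at the start; "torque": the same for the moment, N m; "gripper_width": opening from 0.0 (shut) to 1.0 (fully open).
Only numpy, scipy, OpenCV 4.12 (cv2) and the standard library are available. Lean on these libraries where they do the work, as an engineer would, in place of code of your own. Each camera call takes 0.05 s, during which the arm holds its last target.

## Working session

There is one attempt and no reset: what is moved stays moved. The work goes in short steps, Python scripts to look and compute and a tool call to move; the robot and the scene stay as the last step left them, time stands still between calls to the robot, and variables do not carry over. Pictures are saved under pics/ and viewed, and the job is handed in when it is done.

Besides the shell and the picture viewer there is one more tool, called after "Call:" as name(argument=value, ...) on one line, values as JSON. jog_arm: Moves the arm, as the interface text tells. Its arguments: {"type":"object","properties":{"rows":{"type":"array","items":{"type":"array","items":{"type":"number"}}},"grip":{"type":"number"},"squeeze":{"type":"number"}},"required":["rows"]}

```bash
mkdir -p pics; ls; python3 - <<'E'
from rig import env,cams
import cv2
o=env.get_obs()
for k,v in o.items(): print(k,v)
print(env.tips_ahead)
for n in("scene","top"):
    c=cams.read_camera(n); print(n,{k:(v if k!="pixels" else v.shape) for k,v in c.items()})
    cv2.imwrite(f"pics/{n}0.png",c["pixels"][:,:,::-1])
E
```

```text
pics
clock 0.0
joint_pos [-1.27685157e+00  1.16472254e-01  1.44224218e+00  4.05790243e-05
  1.58399968e+00 -3.78147605e-02]
qd [-0.00012591 -0.00179497 -0.0005217  -0.00216878  0.00035844 -0.00145591]
joint_efforts [ 3.59073638e-03 -7.21261597e+01 -6.22602940e+01  7.79428286e-02
  2.36497598e-02 -8.05319382e-05]
tool_pos [ 0.21979603 -0.63803319  0.24292876]
tcp_rot [-5.58728573e-04  9.86273274e-01  1.65120302e-01 -5.14919284e-05]
contact_force [-0.74849993  0.1847626  -0.91149214]
torque [ 0.01865862 -0.0171563   0.00638219]
gripper_width 0.9979677189403215
0.025
scene {'pixels': (420, 560, 3), 'fx': 464.242566901687, 'fy': 464.242566901687, 'cx': 277.7811538175829, 'cy': 203.90267071223494, 'xyz': array([ 1.24167781, -0.31422863,  1.22155887]), 'rotation': array([0.82373605, 0.23110148, 0.14256438, 0.49772124])}
top {'pixels': (420, 560, 3), 'fx': 476.8060891848793, 'fy': 476.8060891848793, 'cx': 274.6340956906186, 'cy': 209.0200262450571, 'xyz': array([ 0.49213735, -0.02144015,  1.26228682]), 'rotation': array([-0.701244  , -0.03861507,  0.0391936 ,  0.71079504])}
```

View pics/top0.png

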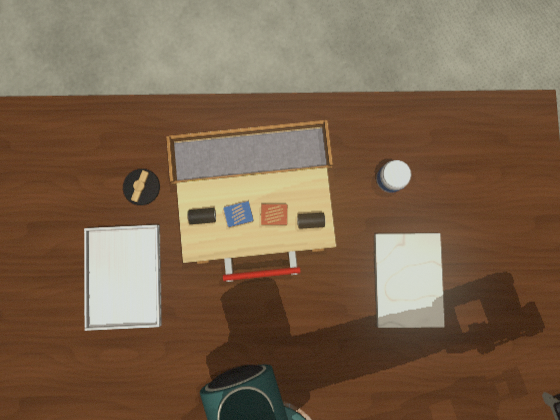

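View pics/scene0.png

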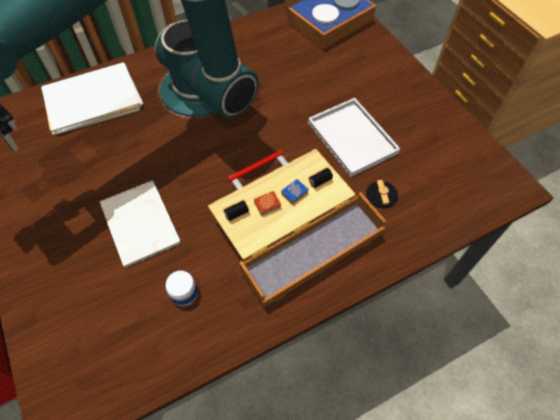

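The top view shows the red bar at (262,274) and the board around (255,212). The rollers are at (202,215) and (311,220), the blue block at (238,214), the red block at (274,214), the tray at (122,277) and the slab at (409,280).

```bash
cat > h.py <<'E'
import numpy as np,cv2
from scipy.spatial.transform import Rotation as R
from rig import env,cams
def cam(n): return cams.read_camera(n)
def ray(c,u,v):
    q=c["rotation"]; d=np.array([(u-c["cx"])/c["fx"],-(v-c["cy"])/c["fy"],-1.0])
    return c["xyz"],R.from_quat([q[1],q[2],q[3],q[0]]).apply(d)
def onz(c,u,v,z):
    o,d=ray(c,u,v); return o+d*(z-o[2])/d[2]
def rotq(q): return R.from_quat([q[1],q[2],q[3],q[0]])
def masks(c):
    p=c["pixels"]; hsv=cv2.cvtColor(p,cv2.COLOR_RGB2HSV); H,S,V=cv2.split(hsv)
    r,g,b=[p[:,:,i].astype(int) for i in range(3)]
    return dict(bar=((r>110)&(g<45)&(b<45)),blue=((b>r+35)&(b>g+15)&(b>70)),rust=((r>g+65)&(r>100)&(g>=45)&(g<110)&(b<85)),
      black=(V<60)&(S<120))
def comps(m,amin,roi=None):
    m=m.astype(np.uint8)
    if roi: z=np.zeros_like(m); a,b,c_,d=roi; z[c_:d,a:b]=m[c_:d,a:b]; m=z
    m=cv2.morphologyEx(m,cv2.MORPH_CLOSE,np.ones((3,3),np.uint8))
    cs,_=cv2.findContours(m,cv2.RETR_EXTERNAL,cv2.CHAIN_APPROX_NONE)
    return [c for c in cs if cv2.contourArea(c)>amin]
def triang(rays):
    A=np.zeros((3,3));bb=np.zeros(3)
    for o,d in rays:
        d=d/np.linalg.norm(d);P=np.eye(3)-np.outer(d,d);A+=P;bb+=P@o
    return np.linalg.solve(A,bb)
E
python3 - <<'E'
from h import *
for n in("top","scene"):
    c=cam(n); m=masks(c)
    for k in m:
        for q in comps(m[k],40):
            (x,y),wh,a=cv2.minAreaRect(q)
            z=dict(bar=.084,blue=.104,rust=.104,black=.105)[k]
            print(n,k,np.round((x,y),1),np.round(wh,1),round(a,1),np.round(onz(c,x,y,z),4))
c=cam("top")
big=cv2.resize(c["pixels"][110:340,60:460][:,:,::-1],None,fx=2,fy=2,interpolation=cv2.INTER_CUBIC)
cv2.imwrite("pics/zoom.png",big)
E
```

```text
top blue [237.9 213.9] [19.6 25.5] 76.0 [0.6094 0.0667 0.104 ]
top rust [261.3 273.5] [ 6.6 77.6] 84.2 [0.4644 0.0108 0.104 ]
top rust [274. 214.] [18. 24.] 90.0 [ 0.608  -0.0215  0.104 ]
top black [556.  406.5] [25.  6.] 90.0 [ 0.1473 -0.6739  0.105 ]
top black [249.  391.5] [55. 98.] 90.0 [0.1908 0.0426 0.105 ]
top black [141.  186.5] [35. 36.] 90.0 [0.6801 0.304  0.105 ]
scene bar [254.9 165.3] [ 5.4 61.3] 62.7 [0.4674 0.0067 0.084 ]
scene blue [294.4 189.9] [15.2 21.2] 53.1 [0.6128 0.0631 0.104 ]
scene blue [331.  15.] [30. 78.] 90.0 [-0.0123  0.5621  0.104 ]
scene rust [266.8 201.6] [14.7 22.3] 68.2 [ 0.6109 -0.025   0.104 ]
scene black [326.2 322.3] [  4.3 191.5] 62.0 [ 0.9879 -0.0541  0.105 ]
scene black [474.6 250.4] [18.6 87.6] 40.5 [1.0045 0.3932 0.105 ]
scene black [236.1 210.2] [11.2 21.5] 63.4 [ 0.5967 -0.1142  0.105 ]
scene black [382.  194.5] [25. 30.] 90.0 [0.7436 0.2761 0.105 ]
scene black [320.9 177.4] [10.6 21.2] 60.9 [0.6112 0.1521 0.105 ]
scene black [  6. 120.] [12. 30.] 0.0 [-0.0486 -0.6216  0.105 ]
scene black [275.   3.] [ 6. 16.] 90.0 [-0.1738  0.4089  0.105 ]
scene black [204.1  60.2] [128.2  84.8] 67.4 [-0.0073  0.0439  0.105 ]
scene black [144.9  21.7] [50.2 16.7] 73.3 [-0.3027 -0.0699  0.105 ]
scene black [51.  40.8] [ 73.  131.6] 71.6 [-0.3603 -0.4052  0.105 ]
```

View pics/zoom.png

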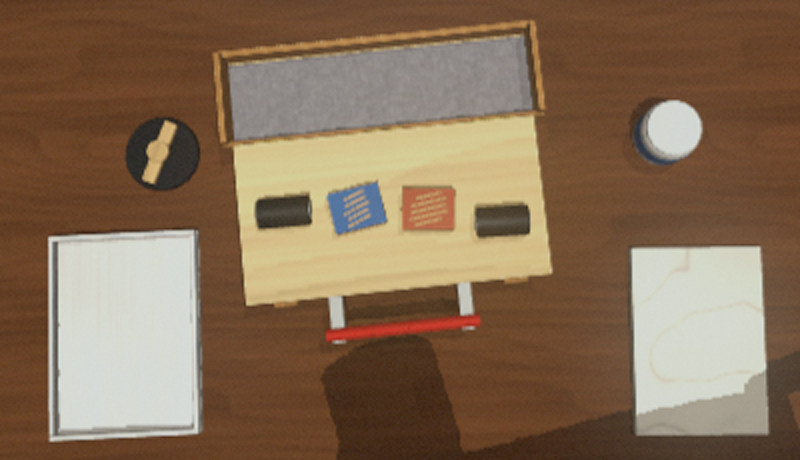

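```bash
python3 - <<'E'
from h import *
def bar(c,n):
    p=c["pixels"].astype(int); m=(p[:,:,0]>95)&(p[:,:,1]<70)&(p[:,:,2]<60)&(p[:,:,0]>p[:,:,1]+75)
    roi=(210,310,262,285) if n=="top" else (215,300,140,190)
    q=max(comps(m,40,roi),key=cv2.contourArea)
    b=cv2.boxPoints(cv2.minAreaRect(q)); (x,y),wh,a=cv2.minAreaRect(q)
    i=np.argmax([np.linalg.norm(b[0]-b[1]),np.linalg.norm(b[1]-b[2])])
    e=[(b[0]+b[3])/2,(b[1]+b[2])/2] if i==0 else [(b[0]+b[1])/2,(b[2]+b[3])/2]
    return (x,y),e
C={}
for n in("top","scene"):
    c=cam(n); ce,e=bar(c,n); C[n]=ray(c,*ce)
    w=[onz(c,*t,.076) for t in e]; w.sort(key=lambda t:-t[1]); d=w[0]-w[1]
    print(n,np.round(ce,1),np.round(onz(c,*ce,.076),4),"len",np.linalg.norm(d),"yaw deg",np.degrees(np.arctan2(-d[0],d[1])))
    # board by yellow mask
    hsv=cv2.cvtColor(c["pixels"],cv2.COLOR_RGB2HSV)
    m=(hsv[:,:,0]>14)&(hsv[:,:,0]<32)&(hsv[:,:,1]>60)&(hsv[:,:,2]>150)
    q=max(comps(m,500),key=cv2.contourArea); bx=cv2.boxPoints(cv2.minAreaRect(q))
    print(np.round(bx,1).tolist()); print(np.round([onz(c,*t,.08) for t in bx],4).tolist())
    # tray, slab, felt
    m=(hsv[:,:,1]<50)&(hsv[:,:,2]>150)
    for q in comps(m,1500):
        (x,y),wh,a=cv2.minAreaRect(q); bx=cv2.boxPoints(((x,y),wh,a)); print(" white",np.round((x,y)),np.round([onz(c,*t,.026) for t in bx],3).tolist())
print("tri",triang([C["top"],C["scene"]]))
E
```

```text
top [261.  273.6] [0.4634 0.0125 0.076 ] len 0.18961484270918857 yaw deg 4.887208799658317
[[173.89999389648438, 180.6999969482422], [327.0, 164.6999969482422], [335.79998779296875, 248.3000030517578], [182.60000610351562, 264.20001220703125]]
[[0.6978, 0.2288, 0.08], [0.7334, -0.1569, 0.08], [0.5232, -0.1731, 0.08], [0.4891, 0.2053, 0.08]]
 white [409. 280.] [[0.56, -0.283, 0.026], [0.563, -0.453, 0.026], [0.324, -0.448, 0.026], [0.321, -0.281, 0.026]]
 white [120. 277.] [[0.591, 0.477, 0.026], [0.592, 0.284, 0.026], [0.327, 0.275, 0.026], [0.326, 0.464, 0.026]]
 white [480.  44.] [[1.201, -0.375, 0.026], [1.195, -0.811, 0.026], [0.942, -0.791, 0.026], [0.948, -0.364, 0.026]]
 white [233.  46.] [[1.212, 0.439, 0.026], [1.202, -0.273, 0.026], [0.938, -0.264, 0.026], [0.948, 0.432, 0.026]]
 white [24. 46.] [[1.215, 0.722, 0.026], [1.214, 0.593, 0.026], [0.955, 0.583, 0.026], [0.957, 0.709, 0.026]]
scene [255.1 165.2] [0.4622 0.0097 0.076 ] len 0.19596589677707474 yaw deg 5.002749559239155
[[207.0, 205.1999969482422], [323.5, 138.60000610351562], [357.20001220703125, 197.60000610351562], [240.6999969482422, 264.20001220703125]]
[[0.5277, -0.177, 0.08], [0.4723, 0.2452, 0.08], [0.7078, 0.2196, 0.08], [0.7403, -0.1698, 0.08]]
 white [314. 250.] [[0.747, -0.144, 0.026], [0.706, 0.241, 0.026], [0.801, 0.233, 0.026], [0.833, -0.14, 0.026]]
 white [139. 222.] [[0.332, -0.464, 0.026], [0.327, -0.281, 0.026], [0.571, -0.287, 0.026], [0.568, -0.455, 0.026]]
 white [458. 298.] [[0.615, 0.288, 0.026], [0.909, 0.846, 0.026], [1.422, 0.33, 0.026], [1.202, -0.09, 0.026]]
 white [354. 133.] [[0.336, 0.269, 0.026], [0.269, 0.478, 0.026], [0.585, 0.471, 0.026], [0.633, 0.28, 0.026]]
 white [91. 97.] [[-0.249, -0.51, 0.026], [-0.23, -0.178, 0.026], [0.022, -0.21, 0.026], [-0.005, -0.518, 0.026]]
tri [0.46283856 0.01104836 0.07624122]
```

```bash
cat >> h.py <<'E'
YAW=np.radians(5.0); BAR=np.array([.463,.011,.076])
SX=np.array([np.cos(YAW),np.sin(YAW),0]); SY=np.array([-np.sin(YAW),np.cos(YAW),0])
def barat(t):
    h=BAR+.247*np.cos(.016)*SX; h[2]=.080
    return h-.247*np.cos(t-.016)*SX+np.array([0,0,.247*np.sin(t-.016)])
def delta(p,jaw=None):
    "tool-frame shift to TCP p; turn so tool y lies along world angle jaw (rad, mod pi)"
    o=env.get_obs(); Rt=rotq(o["tcp_rot"]); M=Rt.as_matrix()
    s=Rt.inv().apply(np.asarray(p)-o["tool_pos"]); t=0
    if jaw is not None:
        a=np.arctan2(M[1,1],M[0,1]); t=(a-jaw+np.pi/2)%np.pi-np.pi/2
    print("t",o["clock"],"pos",np.round(o["tool_pos"],4),"z",np.round(M[:,2],3),"F",np.round(o["contact_force"],1),"w",round(o["gripper_width"],3),"j",np.round(o["joint_pos"],2))
    print("  shift",np.round(s,4),"turn",round(t,3))
E
python3 - <<'E'
from h import *
delta([.463,.011,.2],YAW)
for t in(0,.06,.12,.18,.22,.25): print(t,np.round(barat(t)-barat(0),4))
E
```

```text
t 0.35 pos [ 0.2199 -0.6382  0.2435] z [-0.  0. -1.] F [-0.3 -0.1 -0.5] w 1.001 j [-1.28  0.12  1.44  0.    1.58 -0.04]
  shift [ 0.4413 -0.5345  0.0436] turn -1.326
0 [0. 0. 0.]
0.06 [0.0002 0.     0.0148]
0.12 [0.0013 0.0001 0.0296]
0.18 [0.0033 0.0003 0.0443]
0.22 [0.0051 0.0004 0.054 ]
0.25 [0.0067 0.0006 0.0612]
```

Call:
jog_arm(rows=[[0.044,-0.0535,0,-0.13],[0.088,-0.107,0,-0.27],[0.132,-0.16,0,-0.4],[0.176,-0.214,0,-0.53],[0.22,-0.267,0,-0.66],[0.265,-0.32,0,-0.8],[0.309,-0.374,0,-0.93],[0.353,-0.428,0,-1.06],[0.397,-0.481,0,-1.19],[0.4413,-0.5345,0,-1.326]], grip=-0.36, squeeze=20)

```text
clock: 1.6
tool_pos: [0.4393, -0.0508, 0.244]
tcp_rot: [0.001, 0.674, 0.739, 0.0]
contact_force: [1.1, -0.8, 0.2]
gripper_width: 0.32
```

```bash
python3 - <<'E'
from h import *
delta([.463,.011,.13],YAW)
E
```

```text
t 1.6 pos [ 0.4393 -0.0508  0.244 ] z [ 0.001 -0.    -1.   ] F [ 1.1 -0.8  0.2] w 0.32 j [-0.17 -0.41  1.91 -0.    1.64 -0.26]
  shift [0.0595 0.0291 0.1141] turn 0.004
```

Call:
jog_arm(rows=[[0,0,0,0],[0,0,0,0],[0,0,0,0]])

```text
clock: 1.98
tool_pos: [0.4388, -0.054, 0.2437]
tcp_rot: [0.0, 0.677, 0.736, -0.0]
contact_force: [0.6, -0.2, -0.5]
gripper_width: 0.325
```

```bash
python3 - <<'E'
from h import *
delta([.463,.011,.13],YAW)
E
```

```text
t 1.975 pos [ 0.4388 -0.054   0.2437] z [ 0. -0. -1.] F [ 0.6 -0.2 -0.5] w 0.325 j [-0.18 -0.41  1.91 -0.    1.64 -0.26]
  shift [0.0627 0.0296 0.1137] turn -0.003
```

Call:
jog_arm(rows=[[0.031,0.015,0,0],[0.063,0.0296,0.04,-0.003],[0.063,0.0296,0.08,-0.003],[0.063,0.0296,0.1137,-0.003],[0.063,0.0296,0.1137,-0.003],[0.063,0.0296,0.1137,-0.003]])

```text
clock: 2.72
tool_pos: [0.4636, 0.0116, 0.1316]
tcp_rot: [0.001, 0.675, 0.738, 0.0]
contact_force: [0.4, -0.1, 1.0]
gripper_width: 0.318
```

```bash
python3 - <<'E'
from h import *
delta([.463,.011,.082],YAW)
for n in("top","scene"):
    c=cam(n); cv2.imwrite(f"pics/{n}1.png",c["pixels"][:,:,::-1])
a=cv2.imread("pics/scene1.png")[110:290,180:420]; cv2.imwrite("pics/s1.png",cv2.resize(a,None,fx=3,fy=3,interpolation=cv2.INTER_CUBIC))
E
```

```text
t 2.725 pos [0.4636 0.0116 0.1316] z [ 0.001 -0.    -1.   ] F [ 0.4 -0.1  1. ] w 0.318 j [-0.03 -0.31  2.02 -0.    1.43 -0.12]
  shift [-0.0006 -0.0007  0.0496] turn 0.001
```

View pics/s1.png

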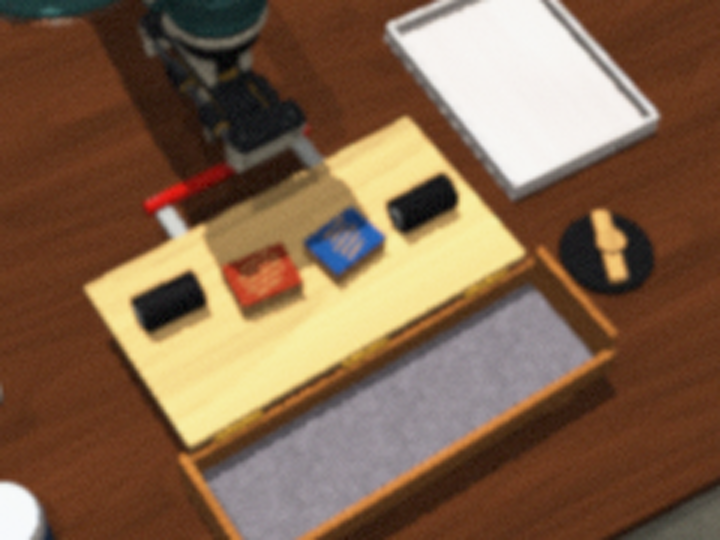

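View pics/top1.png

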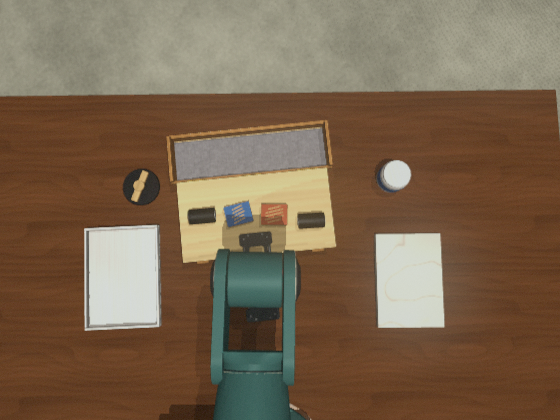

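The gripper stands over the bar's middle, with the blocks and rollers untouched. I'll descend onto the bar.

Call:
jog_arm(rows=[[0,0,0.015,0],[0,-0.0007,0.03,0],[0,-0.0007,0.042,0],[0,-0.0007,0.0496,0],[0,-0.0007,0.0496,0]])

```text
clock: 3.45
tool_pos: [0.4621, 0.0124, 0.0797]
tcp_rot: [-0.0, 0.675, 0.738, -0.0]
contact_force: [-0.2, 0.7, 1.2]
gripper_width: 0.321
```

Call:
jog_arm(rows=[[0,0,0,0],[0,0,0,0],[0,0,0,0],[0,0,0,0],[0,0,0,0]], grip=-1, squeeze=25)

```text
clock: 4.08
tool_pos: [0.4646, 0.0126, 0.0818]
tcp_rot: [0.002, 0.675, 0.738, 0.002]
contact_force: [18.8, 2.0, -4.0]
gripper_width: 0.165
```

```bash
python3 - <<'E'
from h import *
delta([.463,.011,.082],YAW)
E
```

```text
t 4.075 pos [0.4646 0.0126 0.0818] z [ 0.006  0.    -1.   ] F [18.8  2.  -4. ] w 0.165 j [-0.03 -0.27  2.07  0.    1.33 -0.12]
  shift [-0.0014 -0.0017 -0.0003] turn 0.003
```

Call:
jog_arm(rows=[[0,0.002,0,0],[0,0.002,-0.005,0],[0,0.002,-0.01,0],[0,0.002,-0.015,0],[0,0.0025,-0.02,0],[0,0.003,-0.025,0],[0,0.003,-0.03,0],[0,0.0035,-0.035,0],[0,0.004,-0.04,0],[0,0.0045,-0.045,0]])

```text
clock: 5.32
tool_pos: [0.4683, 0.0128, 0.1261]
tcp_rot: [0.002, 0.675, 0.738, 0.001]
contact_force: [19.0, 2.0, -7.5]
gripper_width: 0.164
```

```bash
python3 - <<'E'
from h import *
delta([.463,.011,.082],YAW)
for n in("top","scene"):
    c=cam(n); cv2.imwrite(f"pics/{n}2.png",c["pixels"][:,:,::-1])
a=cv2.imread("pics/scene2.png")[110:290,180:420]; cv2.imwrite("pics/s2.png",cv2.resize(a,None,fx=3,fy=3,interpolation=cv2.INTER_CUBIC))
E
```

```text
t 5.325 pos [0.4683 0.0128 0.1261] z [ 0.004  0.    -1.   ] F [19.   2.  -7.5] w 0.164 j [-0.03 -0.3   2.02  0.    1.42 -0.12]
  shift [-0.0013 -0.0056  0.0441] turn 0.003
```

View pics/s2.png

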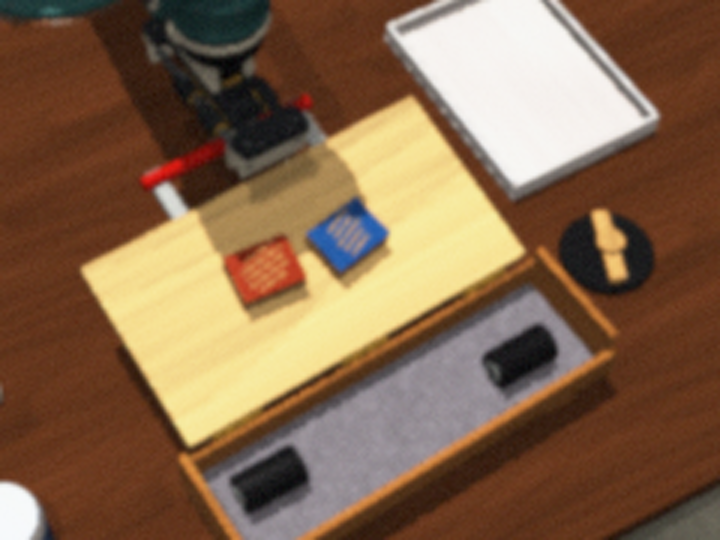

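Both rollers are in the trough, near (270,480) and (520,355) in the zoom, and both blocks are still on the board. Now I'll lower it.

Call:
jog_arm(rows=[[0,0.001,0.005,0],[0,0.001,0.01,0],[0,0.001,0.015,0],[0,0,0.02,0],[0,0,0.025,0],[0,0,0.03,0],[0,-0.001,0.035,0],[0,-0.001,0.04,0],[0,-0.001,0.044,0],[0,-0.001,0.044,0]])

```text
clock: 6.68
tool_pos: [0.4648, 0.0126, 0.0804]
tcp_rot: [-0.001, 0.675, 0.738, -0.001]
contact_force: [-6.6, -1.6, -2.2]
gripper_width: 0.165
```

```bash
python3 - <<'E'
from h import *
delta([.463,.011,.082],YAW)
E
```

```text
t 6.675 pos [0.4648 0.0126 0.0804] z [-0.003 -0.    -1.   ] F [-6.6 -1.6 -2.2] w 0.165 j [-0.03 -0.26  2.07 -0.    1.34 -0.12]
  shift [-0.0014 -0.0019 -0.0016] turn 0.003
```

Call:
jog_arm(rows=[[0,0,0,0],[0,0,0,0],[0,0,0,0],[0,0,-0.015,0],[0,0,-0.03,0],[0,0,-0.06,0],[0,0,-0.1,0],[0,0,-0.14,0],[0,0,-0.14,0]], grip=-0.36)

```text
clock: 7.8
tool_pos: [0.4668, 0.0127, 0.2257]
tcp_rot: [0.002, 0.675, 0.738, 0.002]
contact_force: [0.1, -0.1, 0.6]
gripper_width: 0.321
```

Call:
jog_arm(rows=[[-0.05,-0.02,0,0],[-0.1,-0.04,0,0],[-0.15,-0.06,0,0],[-0.2,-0.06,0,0],[-0.2,-0.06,0,0]], grip=1)

```text
clock: 8.43
tool_pos: [0.4235, -0.1942, 0.221]
tcp_rot: [-0.0, 0.676, 0.737, -0.0]
contact_force: [0.0, 0.6, -0.4]
gripper_width: 0.808
```

```bash
cat > look.py <<'E'
from h import *
import sys
def blocks(c,m,zt=.104,roi=None):
    for k in("blue","rust"):
        for q in comps(m[k],120):
            (x,y),wh,a=cv2.minAreaRect(q); b=cv2.boxPoints(((x,y),wh,a))
            w=np.array([onz(c,*t,zt) for t in b])
            d1,d2=w[1]-w[0],w[2]-w[1]; L1,L2=np.linalg.norm(d1),np.linalg.norm(d2)
            s=d1 if L1<L2 else d2
            print(k,np.round((x,y),1),"ctr",np.round(w.mean(0),4),"sides",np.round((L1,L2),4),"short-axis deg",round((np.degrees(np.arctan2(s[1],s[0]))+90)%180-90,1))
if __name__=="__main__":
    t=sys.argv[1]
    delta([.463,.011,.082],YAW)
    for n in("top","scene"):
        c=cam(n); cv2.imwrite(f"pics/{n}{t}.png",c["pixels"][:,:,::-1]); print(n); blocks(c,masks(c))
    a=cv2.imread(f"pics/top{t}.png")[110:340,60:460]; cv2.imwrite(f"pics/tz{t}.png",cv2.resize(a,None,fx=2,fy=2,interpolation=cv2.INTER_CUBIC))
E
python3 look.py 3
```

```text
t 8.425 pos [ 0.4235 -0.1942  0.221 ] z [-0.001  0.    -1.   ] F [ 0.   0.6 -0.4] w 0.808 j [-0.48 -0.35  1.9  -0.    1.59 -0.57]
  shift [0.201  0.0571 0.139 ] turn -0.001
top
blue [237.9 213.9] ctr [0.6094 0.0667 0.104 ] sides [0.0622 0.0471] short-axis deg 13.5
rust [261.  273.6] ctr [0.4642 0.0117 0.104 ] sides [0.1851 0.0158] short-axis deg 4.9
scene
blue [294.4 189.8] ctr [0.6121 0.0633 0.104 ] sides [0.0661 0.0496] short-axis deg 4.0
blue [331.  15.] ctr [-0.0143  0.5633  0.104 ] sides [0.3009 0.1771] short-axis deg -33.6
rust [266.8 201.6] ctr [ 0.6109 -0.0249  0.104 ] sides [0.0646 0.0494] short-axis deg -7.7
```

View pics/tz3.png

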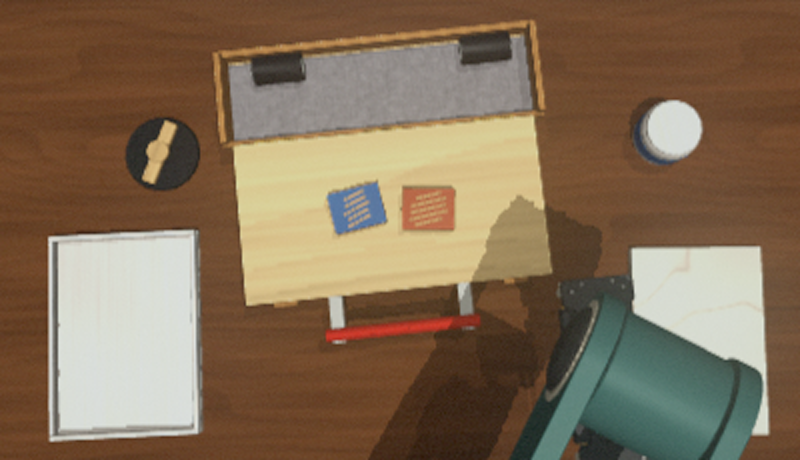

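View pics/scene3.png

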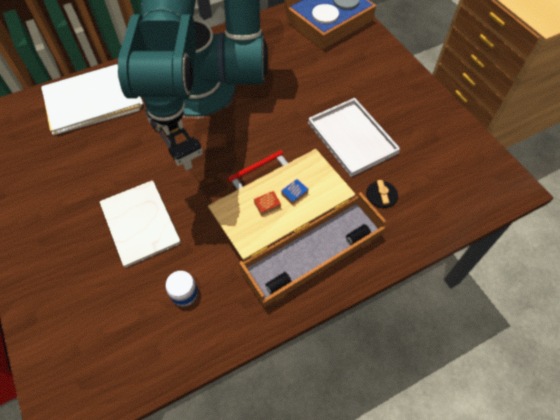

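```bash
python3 - <<'E'
from h import *
c=cam("top"); p=c["pixels"].astype(int)
for nm,m,roi in(("red",(p[:,:,0]>p[:,:,2]+70)&(p[:,:,1]<110),(258,292,198,230)),("blue",(p[:,:,2]>p[:,:,0]+10),(220,258,195,232))):
    for q in comps(m,120,roi):
        (x,y),wh,a=cv2.minAreaRect(q); b=cv2.boxPoints(((x,y),wh,a)); w=np.array([onz(c,*t,.104) for t in b])
        M=cv2.moments(q); mu=0.5*np.degrees(np.arctan2(2*M["mu11"],M["mu20"]-M["mu02"]))
        print(nm,np.round((x,y),1),np.round(wh,1),a,"mom ang",round(mu,1),np.round(w.mean(0),4),[np.round(np.linalg.norm(w[i+1]-w[i]),4) for i in(0,1)],[round(float(np.degrees(np.arctan2(*(w[i+1]-w[i])[[1,0]]))),1) for i in (0,1)])
delta([.6105,-.0225,.16],np.radians(-1))
E
```

```text
blue [237.8 213.7] [20.1 26. ] 75.96376037597656 mom ang -14.3 [0.61   0.0668 0.104 ] [np.float64(0.0634), np.float64(0.0495)] [-76.6, -166.5]
t 8.575 pos [ 0.424  -0.1913  0.2212] z [-0.  0. -1.] F [ 0.6 -1.2 -0.3] w 0.935 j [-0.48 -0.35  1.9   0.    1.59 -0.57]
  shift [0.1513 0.201  0.0612] turn 0.108
```

Call:
jog_arm(rows=[[0.035,0.045,0,0.03],[0.07,0.09,0,0.06],[0.105,0.14,0,0.1],[0.14,0.185,0,0.125],[0.1513,0.201,0.03,0.125],[0.1513,0.201,0.061,0.125],[0.1513,0.201,0.061,0.125],[0.1513,0.201,0.061,0.125]], grip=0.5)

```text
clock: 9.57
tool_pos: [0.6108, -0.0225, 0.1619]
tcp_rot: [0.0, 0.719, 0.695, 0.0]
contact_force: [0.2, 0.7, -0.4]
gripper_width: 0.751
```

```bash
python3 - <<'E'
from h import *
delta([.6105,-.0225,.109],np.radians(-2))
c=cam("scene"); a=c["pixels"][110:290,180:420,::-1]; cv2.imwrite("pics/s4.png",cv2.resize(a,None,fx=3,fy=3,interpolation=cv2.INTER_CUBIC))
E
```

```text
t 9.575 pos [ 0.6108 -0.0225  0.1619] z [ 0.001 -0.    -1.   ] F [ 0.2  0.7 -0.4] w 0.751 j [-0.08  0.01  1.68  0.    1.44 -0.04]
  shift [ 0.     -0.0004  0.0529] turn 0.001
```

View pics/s4.png

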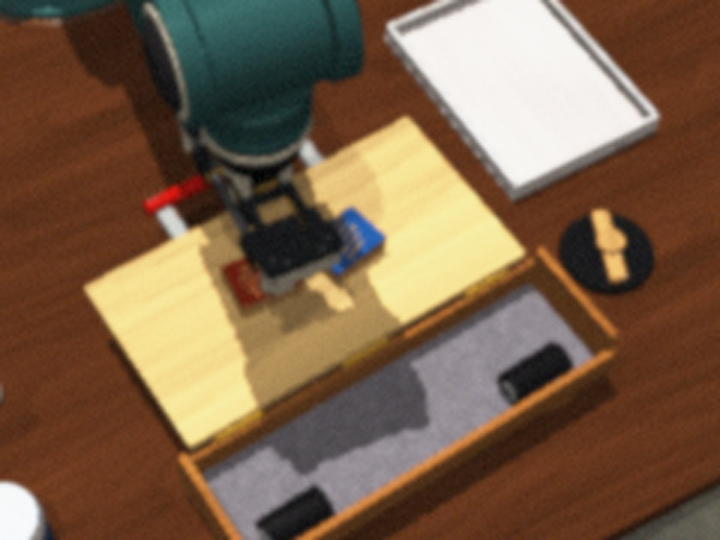

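The open fingers straddle the red block, around (260,280) in the zoom. I'll descend and grip.

Call:
jog_arm(rows=[[0,0,0.02,0],[0,0,0.035,0],[0,0,0.045,0],[0,0,0.051,0],[0,0,0.0515,0],[0,0,0.0515,0]])

```text
clock: 10.38
tool_pos: [0.6109, -0.0231, 0.1093]
tcp_rot: [0.0, 0.719, 0.695, 0.0]
contact_force: [0.6, -0.7, 0.3]
gripper_width: 0.749
```

Call:
jog_arm(rows=[[0,0,0,0],[0,0,0,0],[0,0,0,0],[0,0,0,0],[0,0,0,0]], grip=-1, squeeze=20)

```text
clock: 11.0
tool_pos: [0.6107, -0.0231, 0.1091]
tcp_rot: [0.0, 0.719, 0.695, 0.0]
contact_force: [-1.5, 1.1, 2.6]
gripper_width: 0.537
```

Call:
jog_arm(rows=[[0,0,-0.01,0],[0,0,-0.025,0],[0,0,-0.05,0],[0,0,-0.08,0],[0,0,-0.1,0],[0,0,-0.1,0],[0,0,-0.1,0]])

```text
clock: 11.88
tool_pos: [0.6104, -0.0231, 0.2078]
tcp_rot: [-0.0, 0.719, 0.695, -0.0]
contact_force: [1.0, -0.2, -1.3]
gripper_width: 0.54
```

```bash
python3 - <<'E'
from h import *
delta([.399,.3725,.21],np.radians(2.4))
E
```

```text
t 11.875 pos [ 0.6104 -0.0231  0.2078] z [-0.001  0.    -1.   ] F [ 1.  -0.2 -1.3] w 0.54 j [-0.08 -0.01  1.63  0.    1.52 -0.04]
  shift [ 0.388  -0.2251 -0.0019] turn -0.077
```

Call:
jog_arm(rows=[[0.03,-0.018,0,0],[0.07,-0.042,0,-0.02],[0.115,-0.068,0,-0.03],[0.16,-0.094,0,-0.04],[0.205,-0.12,0,-0.05],[0.25,-0.146,0,-0.06],[0.295,-0.172,0,-0.077],[0.335,-0.195,0,-0.077],[0.365,-0.212,0,-0.077],[0.388,-0.2251,0,-0.077]])

```text
clock: 13.12
tool_pos: [0.3981, 0.3735, 0.2074]
tcp_rot: [-0.0, 0.692, 0.722, -0.001]
contact_force: [0.4, -0.3, -0.9]
gripper_width: 0.538
```

Call:
jog_arm(rows=[[0,0,0,0],[0,0,0,0]])

```text
clock: 13.38
tool_pos: [0.3993, 0.372, 0.208]
tcp_rot: [0.0, 0.692, 0.722, -0.001]
contact_force: [0.5, -0.1, -0.3]
gripper_width: 0.535
```

```bash
python3 - <<'E'
from h import *
delta([.399,.3725,.037],np.radians(2.4))
c=cam("scene"); a=c["pixels"][60:240,240:480,::-1]; cv2.imwrite("pics/s5.png",cv2.resize(a,None,fx=3,fy=3,interpolation=cv2.INTER_CUBIC))
E
```

```text
t 13.375 pos [0.3993 0.372  0.208 ] z [-0.001 -0.001 -1.   ] F [ 0.5 -0.1 -0.3] w 0.535 j [ 0.7  -0.16  1.77 -0.    1.53  0.66]
  shift [ 7.00e-04 -1.00e-04  1.71e-01] turn 0.0
```

View pics/s5.png

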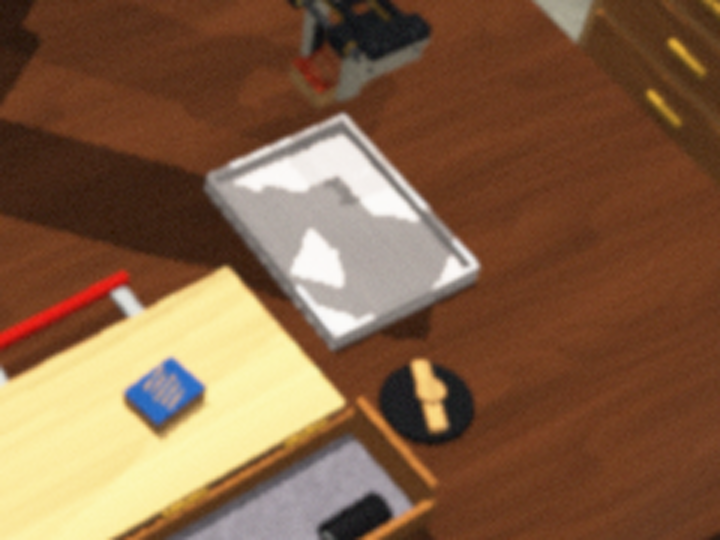

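The red block is held level above the tray, around (320,75) in the zoom; the offset from the tray is parallax from its height. I'll lower it.

Call:
jog_arm(rows=[[0,0,0.03,0],[0,0,0.065,0],[0,0,0.1,0],[0,0,0.13,0],[0,0,0.15,0],[0,0,0.157,0],[0,0,0.163,0],[0,0,0.168,0],[0,0,0.17,0],[0,0,0.17,0]])

```text
clock: 14.68
tool_pos: [0.3993, 0.3726, 0.039]
tcp_rot: [-0.0, 0.692, 0.722, 0.0]
contact_force: [-0.0, -0.0, 0.2]
gripper_width: 0.535
```

```bash
python3 - <<'E'
from h import *
delta([.399,.3725,.037],np.radians(2.4))
E
```

```text
t 14.675 pos [0.3993 0.3726 0.039 ] z [ 0.  0. -1.] F [-0.  -0.   0.2] w 0.535 j [ 0.7  -0.03  1.94  0.    1.24  0.66]
  shift [-0.0001 -0.0003  0.002 ] turn 0.0
```

Call:
jog_arm(rows=[[0,0,0.001,0],[0,0,0.002,0],[0,0,0.003,0],[0,0,0.0035,0],[0,0,0.0035,0]])

```text
clock: 15.3
tool_pos: [0.3993, 0.3725, 0.0353]
tcp_rot: [-0.0, 0.692, 0.722, -0.0]
contact_force: [-0.1, 0.3, -0.1]
gripper_width: 0.534
```

Call:
jog_arm(rows=[[0,0,0.0005,0],[0,0,0.001,0],[0,0,0.001,0]])

```text
clock: 15.68
tool_pos: [0.3993, 0.3726, 0.0351]
tcp_rot: [-0.0, 0.692, 0.722, 0.0]
contact_force: [-3.7, -3.1, 8.8]
gripper_width: 0.534
```

Call:
jog_arm(rows=[[0,0,0,0],[0,0,0,0],[0,0,0,0],[0,0,0,0],[0,0,-0.02,0],[0,0,-0.05,0],[0,0,-0.1,0],[0,0,-0.15,0],[0,0,-0.18,0],[0,0,-0.18,0]], grip=0.5)

```text
clock: 16.92
tool_pos: [0.3998, 0.373, 0.2184]
tcp_rot: [0.0, 0.692, 0.722, 0.003]
contact_force: [0.1, 0.6, -0.6]
gripper_width: 0.749
```

```bash
python3 look.py 6; python3 - <<'E'
from h import *
delta([.611,.0655,.215],np.radians(13.5))
E
```

```text
t 16.925 pos [0.3998 0.373  0.2184] z [ 0.004  0.003 -1.   ] F [ 0.1  0.6 -0.6] w 0.749 j [ 0.7  -0.16  1.75  0.    1.54  0.66]
  shift [-0.3648  0.0473  0.1354] turn -0.045
top
blue [237.9 213.9] ctr [0.6094 0.0667 0.104 ] sides [0.0622 0.0471] short-axis deg 13.5
rust [261.3 273.5] ctr [0.4643 0.0108 0.104 ] sides [0.187  0.0161] short-axis deg 4.9
scene
blue [294.6 189.7] ctr [0.6121 0.064  0.104 ] sides [0.0672 0.0506] short-axis deg 4.7
blue [311.6  19. ] ctr [-0.0279  0.4854  0.104 ] sides [0.0683 0.1974] short-axis deg -43.6
t 17.025 pos [0.3992 0.3724 0.2148] z [ 0.  0. -1.] F [ 0.  -0.1 -0.6] w 0.746 j [ 0.7  -0.16  1.76 -0.    1.54  0.66]
  shift [-3.155e-01  1.988e-01 -2.000e-04] turn -0.194
```

View pics/scene6.png

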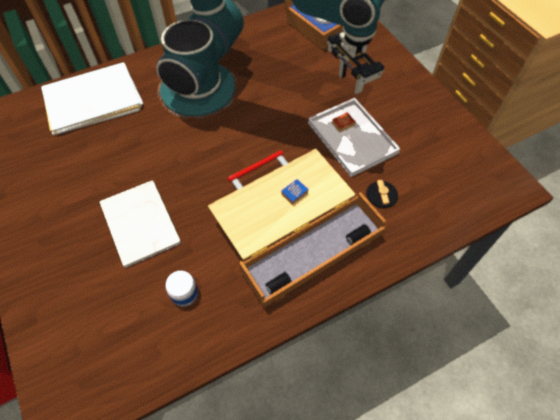

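The red block lies in the tray at (344,121). Next is the blue block, still at (294,190).

Call:
jog_arm(rows=[[-0.035,0.022,0,-0.02],[-0.08,0.05,0,-0.05],[-0.12,0.076,0,-0.08],[-0.16,0.1,0,-0.11],[-0.2,0.126,0,-0.14],[-0.24,0.151,0,-0.17],[-0.28,0.176,0,-0.194],[-0.3,0.189,0,-0.194],[-0.3155,0.1988,0,-0.194],[-0.3155,0.1988,0.02,-0.194]])

```text
clock: 18.27
tool_pos: [0.6118, 0.0655, 0.1946]
tcp_rot: [0.001, 0.619, 0.785, 0.001]
contact_force: [-0.1, 0.2, -0.4]
gripper_width: 0.748
```

Call:
jog_arm(rows=[[0,0,0.02,0],[0,0,0.035,0],[0,0,0.035,0]])

```text
clock: 18.65
tool_pos: [0.6103, 0.0662, 0.1576]
tcp_rot: [-0.001, 0.619, 0.786, -0.001]
contact_force: [0.1, 0.4, 0.1]
gripper_width: 0.748
```

```bash
python3 - <<'E'
from h import *
delta([.611,.0655,.109],np.radians(13.5))
c=cam("scene"); a=c["pixels"][110:290,180:420,::-1]; cv2.imwrite("pics/s7.png",cv2.resize(a,None,fx=3,fy=3,interpolation=cv2.INTER_CUBIC))
E
```

```text
t 18.65 pos [0.6103 0.0662 0.1576] z [-0.002 -0.    -1.   ] F [0.1 0.4 0.1] w 0.748 j [ 0.07  0.02  1.68  0.    1.44 -0.17]
  shift [-0.0008  0.0006  0.0486] turn 0.001
```

View pics/s7.png

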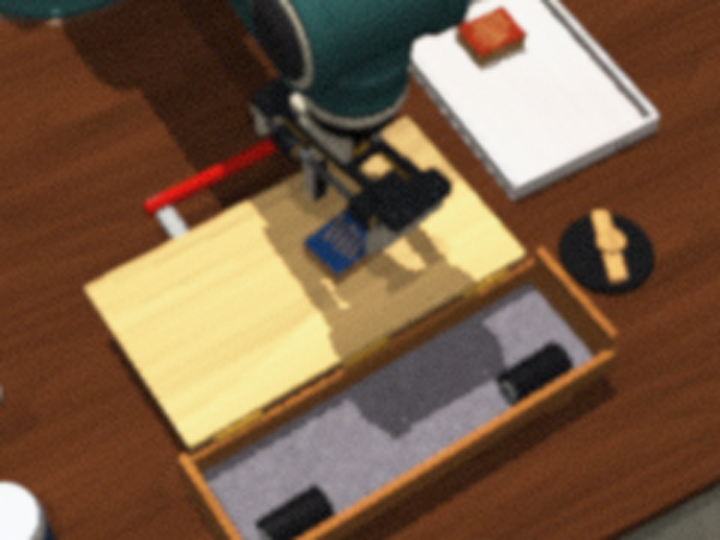

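The jaws straddle the blue block, around (340,240) in the zoom, and the red block lies flat in the tray. Descend and grip.

Call:
jog_arm(rows=[[0,0,0.02,0],[0,0,0.033,0],[0,0,0.042,0],[0,0,0.047,0],[0,0,0.048,0],[0,0,0.048,0]])

```text
clock: 19.45
tool_pos: [0.6113, 0.0656, 0.1117]
tcp_rot: [0.0, 0.619, 0.785, 0.0]
contact_force: [0.4, 0.0, -1.0]
gripper_width: 0.748
```

Call:
jog_arm(rows=[[0,0,0,0],[0,0,0,0],[0,0,0,0],[0,0,0,0],[0,0,0,0]], grip=-1, squeeze=20)

```text
clock: 20.08
tool_pos: [0.6112, 0.0656, 0.1115]
tcp_rot: [0.0, 0.619, 0.785, 0.0]
contact_force: [-0.6, -0.1, 2.3]
gripper_width: 0.533
```

Call:
jog_arm(rows=[[0,0,-0.01,0],[0,0,-0.025,0],[0,0,-0.05,0],[0,0,-0.08,0],[0,0,-0.1,0],[0,0,-0.1,0],[0,0,-0.1,0]])

```text
clock: 20.95
tool_pos: [0.6109, 0.0656, 0.2103]
tcp_rot: [-0.0, 0.619, 0.785, -0.0]
contact_force: [0.0, -0.2, -1.5]
gripper_width: 0.535
```

```bash
python3 - <<'E'
from h import *
delta([.519,.3775,.21],np.radians(2.4))
E
```

```text
t 20.95 pos [0.6109 0.0656 0.2103] z [-0.001 -0.    -1.   ] F [ 0.  -0.2 -1.5] w 0.535 j [ 0.07 -0.    1.62 -0.    1.53 -0.17]
  shift [ 0.3247 -0.0164  0.0004] turn 0.194
```

Call:
jog_arm(rows=[[0.03,-0.002,0,0.03],[0.07,-0.004,0,0.06],[0.115,-0.006,0,0.09],[0.16,-0.008,0,0.12],[0.205,-0.01,0,0.15],[0.245,-0.012,0,0.18],[0.28,-0.014,0,0.194],[0.305,-0.016,0,0.194],[0.3247,-0.0164,0,0.194],[0.3247,-0.0164,0,0.194]])

```text
clock: 22.2
tool_pos: [0.5189, 0.3782, 0.2104]
tcp_rot: [-0.0, 0.692, 0.722, -0.001]
contact_force: [-0.3, 0.5, -0.7]
gripper_width: 0.541
```

```bash
python3 - <<'E'
from h import *
delta([.519,.3775,.041],np.radians(2.4))
E
```

```text
t 22.2 pos [0.5189 0.3782 0.2104] z [-0.001 -0.001 -1.   ] F [-0.3  0.5 -0.7] w 0.541 j [0.59 0.06 1.56 0.   1.53 0.55]
  shift [-0.0006  0.0003  0.1694] turn 0.001
```

Call:
jog_arm(rows=[[0,0,0.03,0],[0,0,0.065,0],[0,0,0.1,0],[0,0,0.13,0],[0,0,0.15,0],[0,0,0.157,0],[0,0,0.163,0],[0,0,0.167,0],[0,0,0.169,0],[0,0,0.169,0]])

```text
clock: 23.45
tool_pos: [0.5194, 0.3776, 0.0426]
tcp_rot: [0.0, 0.692, 0.722, 0.0]
contact_force: [0.0, -0.1, -1.2]
gripper_width: 0.532
```

Call:
jog_arm(rows=[[0,0,0.001,0],[0,0,0.002,0],[0,0,0.002,0]])

```text
clock: 23.82
tool_pos: [0.5193, 0.3775, 0.0403]
tcp_rot: [-0.0, 0.692, 0.722, -0.0]
contact_force: [0.1, -0.9, -0.5]
gripper_width: 0.539
```

Call:
jog_arm(rows=[[0,0,0.001,0],[0,0,0.002,0],[0,0,0.0025,0],[0,0,0.0025,0]])

```text
clock: 24.32
tool_pos: [0.5193, 0.3775, 0.0378]
tcp_rot: [-0.0, 0.692, 0.722, -0.0]
contact_force: [-0.0, 0.7, -0.3]
gripper_width: 0.537
```

Call:
jog_arm(rows=[[0,0,0.0005,0],[0,0,0.001,0],[0,0,0.001,0]])

```text
clock: 24.7
tool_pos: [0.5193, 0.3775, 0.0376]
tcp_rot: [0.0, 0.692, 0.722, 0.0]
contact_force: [-4.1, -2.6, 8.1]
gripper_width: 0.537
```

Call:
jog_arm(rows=[[0,0,0,0],[0,0,0,0],[0,0,0,0],[0,0,0,0],[0,0,-0.02,0],[0,0,-0.05,0],[0,0,-0.1,0],[0,0,-0.15,0],[0,0,-0.18,0],[0,0,-0.18,0]], grip=0.5)

```text
clock: 25.95
tool_pos: [0.5199, 0.3779, 0.2213]
tcp_rot: [0.001, 0.692, 0.722, 0.003]
contact_force: [0.8, -0.4, -0.8]
gripper_width: 0.748
```

Call:
jog_arm(rows=[[-0.05,0,0,0],[-0.1,-0.03,0,0],[-0.15,-0.06,0,0],[-0.2,-0.09,0,0],[-0.25,-0.1,0,0],[-0.3,-0.12,0,0],[-0.35,-0.12,0,0],[-0.37,-0.12,0,0],[-0.37,-0.12,0,0],[-0.37,-0.12,0,0]])

```text
clock: 27.2
tool_pos: [0.4148, 0.0034, 0.2167]
tcp_rot: [-0.0, 0.692, 0.722, -0.0]
contact_force: [-0.0, 0.1, -0.0]
gripper_width: 0.747
```

```bash
python3 look.py 8 | head -1; python3 -c "
import cv2
a=cv2.imread('pics/scene8.png')[80:310,80:420]; cv2.imwrite('pics/s8.png',cv2.resize(a,None,fx=2.3,fy=2.3,interpolation=cv2.INTER_CUBIC))"
```

```text
t 27.2 pos [0.4148 0.0034 0.2167] z [-0.  0. -1.] F [-0.   0.1 -0. ] w 0.747 j [-0.05 -0.47  2.    0.    1.62 -0.1 ]
```

View pics/s8.png

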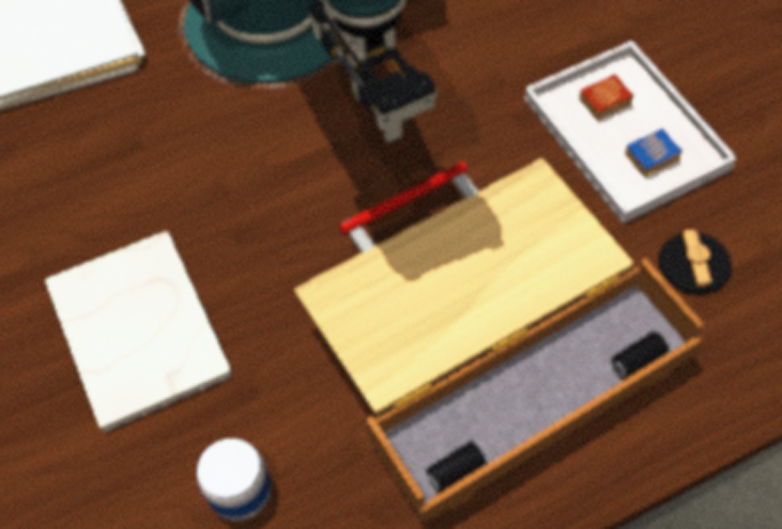

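View pics/tz8.png

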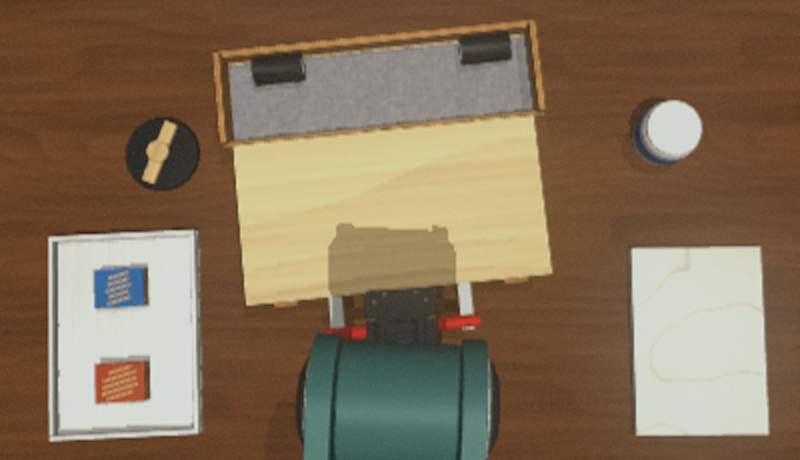

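Both blocks lie flat in the tray, at (120,287) and (122,381) in the top zoom. The rollers are in the trough, the board is level, and the slab, tin and baren haven't moved. The gripper is clear of everything, so I'm handing in.

```bash
python3 -c "
from rig import env
print(env.hand_in()); print(env.get_obs()['clock'])"
```

```text
the job is handed in; nothing more can be done
None
the job is handed in; nothing more can be done
```

The job is done and handed in at about 27 s of the 69 s allowed.

- **Board:** I pinched the red bar and raised the board to roughly 0.18 rad. Both rollers ran into the trough and both blocks stayed on the board. I then lowered it flat and released the bar. The robot never touched the rollers.
- **Blocks:** I put the red block and then the blue block in the tray, about 60 mm either side of its centre.
- **Last checks:** The final pictures from both cameras show the blocks flat in the tray and the rollers in the trough. The board is level, and the slab, tin and baren are where they were. The gripper is clear of everything and reads about 0 N.
- **Forces:** Gripping the bar put about 19 N sideways on the wrist, because the bar was about 2 mm from where I had measured it. Setting each block down read about 9–10 N. All of this is below the limits.
- **Disagreements:** The two camera views differed by up to about 4 mm on the bar and block positions, and both grasps closed on the expected 50 mm block width. My colour mask for the red block failed once, so I took its angle from the picture by eye.

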